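Roll the spray can into the can rest

TASK

One spray can was left lying on the counter in front of the low grey can rest. Roll it on its side with your fingertips, up over the rest's sloping lip and into the empty front trough, so that it lies settled in the trough, parallel to the two cans already there and sticking out equally far at both sides of the rest; slide it lengthwise if it is off-centre. Do not pick it up or lift it, and leave the two cans in the rest and everything else where they are.

Things in the scene. Friction and masses are not known exactly. Their poses are not given: they have to be found in the camera images.
- can: the loose spray can: a smooth cylinder 52 mm in diameter and 165 mm long (aluminium body, paper label, flush white cap at the +y end), 0.13 to 0.27 kg, lying on its side. Origin on its axis at half length, 26 mm above the counter at first. y runs along the can; x and z turn as it rolls. It rolls easily but stops soon when let go. Starts up to 35 mm off-centre and 0.3 rad askew to the rest.
- rest: the can rest, fixed to the counter: one wavy sheet of grey plastic, 130 mm wide (y), with three V troughs along y, open at both ends, their bottoms at x = 0, 64 and 128 mm. Origin on the counter under the bottom of the front trough, the empty one. x points from the front edge over the troughs (the way to roll the can in), z up. The sheet is 3 mm high at the trough bottoms and ends at x = 194 mm.
- crest (a point): middle of the first crest, 13 mm above the counter, at x = -32 mm of the rest; the crest is flat for 8 mm. In front of it the sheet slopes down as a gentle ramp (11.5 degrees) to the counter at x = -95 mm; behind it, it slopes into the front trough. The crest between the front and middle troughs is as high, at x = +32 mm. Axes as the rest's. The can starts with its middle at x = -170 to -140 mm.
- trough (a point): where the middle of the can (its origin) lies when it is settled and centred in the front trough: 31 mm above the counter over the rest's origin; axes as the rest's. On the ramp the can's back rises past the finger that pushes it: grippy fingers pressing above its middle from behind can bind and stop it there; pushed at or slightly below its middle, fingertips low, it rolls up freely and drops into the trough by itself once past the crest
- can_mid: a can of the same kind, lying loose in the middle trough; origin in the middle, on its axis
- can_rear: a can of the same kind, lying loose in the rear trough; origin in the middle, on its axis
- lotion: standing white lotion bottle, 54 mm in diameter, 165 mm high; origin under its foot
- jar: standing clear jar with a white lid, 62 mm in diameter, 72 mm high; origin under its foot
- pills: standing amber pill jar with a white lid, 40 mm in diameter, 72 mm high; origin under its foot
- carton: toothpaste carton lying flat, 170 mm (x) by 45 mm (y) by 38 mm high; origin under its middle
- tin: flat plaster tin, 98 mm (x) by 63 mm (y) by 28 mm high; origin under its middle
- rollon: standing white roll-on deodorant, 46 mm in diameter, 90 mm high; origin under its foot
- mug: white tooth mug, 76 mm in diameter, 90 mm high; origin under its foot
Mind the look-alikes: they are no part of the job. Leave any purple or yellow look-alike of the can alone.

How it is judged:
By the outcome, as a careful person would: the job done as asked, in the order asked, and still so for the second after the job is handed in, with the robot touching nothing.
It also fails if it takes over 51 s, if anything falls off the work surface, if the arm or the gripper's body presses on something with over 40 N, if the wrist force passes 120 N, or if a joint passes its speed limit or range.

ROBOT

A 6-joint arm with a two-finger parallel gripper is mounted at the origin on the work surface. World frame = base frame: x ahead of the robot, y to its left, z up, the work surface at z = 0. Lengths are in m, angles in rad, forces in N, time in s.
With the tool pointing down it reaches from about 0.2 to 0.875 m from the base axis. Payload 3.4 kg.
Tool frame: the origin (TCP) lies between the finger pads; the fingertips stand 25 mm ahead of it and the grasp point (between the pads) lies 6 mm ahead of it (r.nose_length is the z of the fingertips in the tool frame, in m); z points along the fingers, y is the line along which they close (so a half turn about z gives the same grasp; the last joint's range is limited). The gripper opens to 94 mm and grips with 3 to 60 N. Pads are 16 mm wide; open, the fingers measure 119 mm over their backs; the gripper's body (75 mm by 177 mm) begins 78 mm behind the grasp point.
Start: joints at [1.199, 0.276, 1.505, -0, 1.361, -0.121], TCP at [0.143, 0.557, 0.23] pointing down, gripper open.
Joint ranges: [-2.89, 2.89], [-0.75, 2.08], [0.22, 2.7], [-1.18, 4.32], [0.11, 2.71], [-2.7, 2.7]. Speed limits (rad/s): [2.57, 2.57, 3.14, 3.14, 3.14, 3.14].

INTERFACE

Orientations are given as a unit quaternion [w, x, y, z].
In Python, from plant import r, gripper_to, inverse_kinematics, vision, models, telemetry gives the robot as it stands. Calls block until the motion is done:
- r.move_to(position, orientation): joint-space move of the TCP to a pose.
- r.move_l(position, rot=None, vel=0.15, guard=None): straight line of the TCP; rot=None keeps the orientation; vel is the mean speed in m/s. With guard (N) it stops when the force on the tool has changed by that much, and returns True; else False.
- r.movej(angles): joint-space move.
- gripper_to(opening, f_grip=None): finger opening in m; f_grip is the grip in N (None keeps the last); returns when the fingers have stopped.
- r.hold(seconds).
- inverse_kinematics(position, orientation): joint angles nearest the present ones, or None.
- vision.snapshot(name): name is "side" or "top" or "wrist"; returns the picture (400x640x3 uint8, red, green, blue); there is no depth.
- vision.get_calibration(name): a dict with "fx", "fy", "cx", "cy" (pixels), "D" ([k1, k2, p1, p2, k3] as OpenCV has them; the pictures are not rectified), "position" and "orientation" of the camera in the world. Camera axes: x right, y down, z forward; pixel columns grow to the right and rows downward; lengths in m; the calibration is good to about 2 mm. A picture is of the moment at which its call begins: read the wrist's pose just before it. get_calibration takes no time and is no camera call; for the wrist camera it gives the pose at the moment of the call.
A pose or a line that the arm cannot do raises r.PlanningError and nothing moves.
- r.sign_off(): hands the job in; it is judged then, once.
Trained networks look in the newest picture that a camera, given by its name, has taken for a name from the list of things; names that differ only in an ending like _2 or _b are one class to them, and where a whole thing is asked for, a point or a joint stands for the part that bears it (a point fixed in the world has none). Each returns a list of dicts, best first, with "score" (0 to 1); they miss things now and then, are a little off and sometimes report something else, mostly with a low value. They report only what shows in the picture. A call takes as long as a camera call. They do not tell look-alikes from the thing itself.
- models.boxes_of(thing, camera): "at" ([x, y, z] in m, in world coordinates, good to about 4 mm: the middle of the surface that is visible of it).
- models.regions_of(thing, camera): "pixels" (400x640 bool, what is visible of it).
- models.mark_of(thing, camera): "at" ([x, y, z] in m, in world coordinates, good to about 4 mm: a listed point, or the origin of a listed thing).
Readings, each from a call of its own:
- telemetry.current_t(): time.
- telemetry.current_joints(): joint angles.
- telemetry.current_dq(): joint speeds.
- telemetry.current_joint_efforts(): joint torques, N m.
- telemetry.current_ee_pos(): TCP position.
- telemetry.current_tool_rot(): TCP orientation.
- telemetry.current_wrist_force(): force on the tool from outside, world axes, zero at the start.
- telemetry.current_torque(): the same for the moment, N m.
- telemetry.current_opening(): finger opening in m.
- telemetry.current_finger_force(): force on a finger pad.
Only numpy, scipy, OpenCV 4.12 (cv2) and the standard library are available. Lean on these libraries where they do the work, as an engineer would, in place of code of your own. Each camera call takes 0.05 s, during which the arm holds its last target. There are 200 camera calls.

## Working session

There is one attempt and no reset: what is moved stays moved. The work goes in short steps, each a Python script; the robot and the scene stay as the last script left them, time stands still between calls to the robot, and variables do not carry over. Pictures are saved under pics/ and viewed, at most 10 in all, crops included, and the job is handed in when it is done.

```bash
mkdir -p pics; ls; python3 - <<'E'
from plant import r, vision, models, telemetry
import cv2,numpy as np
a=vision.snapshot("top");b=vision.snapshot("side")
cv2.imwrite("pics/top.png",a[...,::-1]);cv2.imwrite("pics/side.png",b[...,::-1])
for c in("top","side"):
  for n in("can","rest","crest","trough","can_mid","lotion","jar","pills","carton","tin","rollon","mug"):
    print(c,n,[(np.round(d["at"],3).tolist(),round(d["score"],2)) for d in models.mark_of(n,c)][:4])
print(telemetry.current_t(),r.nose_length,telemetry.current_tool_rot(), vision.get_calibration("top"))
E
```

```text
pics
top can [([0.25, 0.29, 0.024], 0.91), ([0.446, 0.11, 0.028], 0.77), ([0.33, -0.311, 0.025], 0.72), ([0.843, -0.103, 0.026], 0.68)]
top rest []
top crest [([0.583, 0.084, 0.016], 0.56), ([0.682, 0.088, 0.032], 0.17)]
top trough [([0.614, 0.082, 0.029], 0.79)]
top can_mid [([0.681, 0.086, 0.033], 0.74)]
top lotion [([0.681, -0.171, -0.001], 0.92)]
top jar [([0.667, 0.286, 0.001], 0.57)]
top pills [([0.505, 0.288, 0.003], 0.69)]
top carton [([0.413, -0.14, 0.002], 0.69), ([0.4, 0.306, -0.001], 0.61)]
top tin [([0.566, -0.168, 0.001], 0.73)]
top rollon [([0.399, 0.305, -0.003], 0.82), ([0.682, 0.086, 0.034], 0.59)]
top mug [([0.595, 0.368, -0.004], 0.91)]
side can [([0.329, -0.312, 0.028], 0.92), ([0.442, 0.112, 0.026], 0.7), ([0.843, -0.105, 0.029], 0.63), ([0.676, 0.081, 0.034], 0.3)]
side rest [([0.618, 0.08, 0.003], 0.59), ([0.501, 0.285, 0.001], 0.44)]
side crest [([0.585, 0.081, 0.015], 0.56)]
side trough [([0.613, 0.083, 0.029], 0.66), ([0.584, 0.083, 0.017], 0.22)]
side can_mid [([0.677, 0.084, 0.03], 0.97), ([0.582, 0.082, 0.015], 0.67)]
side lotion [([0.682, -0.17, 0.001], 0.62)]
side jar [([0.664, 0.293, -0.002], 0.79)]
side pills [([0.501, 0.286, 0.001], 0.76)]
side carton [([0.418, -0.136, -0.003], 0.87)]
side tin [([0.568, -0.171, 0.002], 0.95), ([0.742, 0.087, 0.031], 0.61)]
side rollon [([0.4, 0.305, 0.0], 0.76)]
side mug [([0.588, 0.361, -0.0], 0.88)]
1.3 0.025 [-6.93564036e-06  1.25102003e-01  9.92143885e-01  2.83093648e-05] {'fx': 507.13293980078646, 'fy': 507.13293980078646, 'cx': 326.5929893588761, 'cy': 206.75367384808555, 'D': array([0.05718852, 0.        , 0.        , 0.        , 0.        ]), 'position': array([0.32352131, 0.07444184, 1.27828838]), 'orientation': array([-0.05178031,  0.71420144, -0.69460083,  0.06902744])}
```

View pics/top.png

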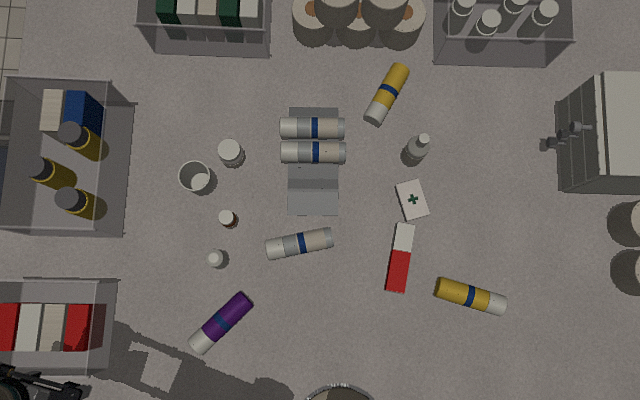

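View pics/side.png

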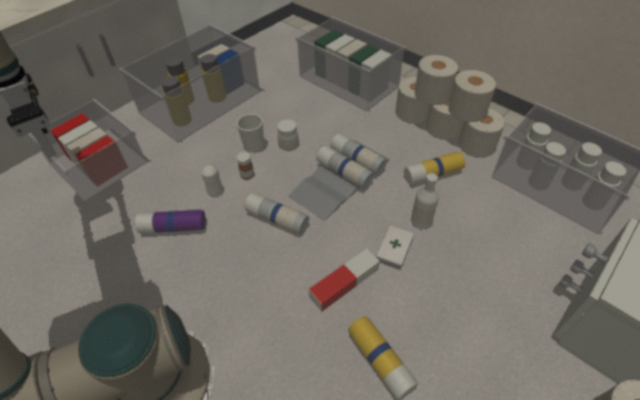

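The top view shows the loose grey/white can at about (300,243), with its cap at the left (+y) end and its axis askew. The rest spans columns 288–338 with its front edge at row 215. The purple and yellow cans are look-alikes. The side view agrees with this. Next I measure the axes from the masks.

```bash
cat > h.py <<'E'
from plant import r, gripper_to, inverse_kinematics, vision, models, telemetry
import cv2,numpy as np
from scipy.spatial.transform import Rotation as R
def world(px,z,cam="top"):
    c=vision.get_calibration(cam)
    K=np.array([[c["fx"],0,c["cx"]],[0,c["fy"],c["cy"]],[0,0,1]])
    u=cv2.undistortPoints(np.float64(px).reshape(-1,1,2),K,c["D"])[:,0]
    d=np.c_[u,np.ones(len(u))]@R.from_quat(c["orientation"],scalar_first=True).as_matrix().T
    return c["position"]+d*((z-c["position"][2])/d[:,2])[:,None]
def rect(mask,z):
    ys,xs=np.nonzero(mask); p=world(np.c_[xs,ys],z)[:,:2]
    c,s,a=cv2.minAreaRect(np.float32(p*1000))
    b=cv2.boxPoints((c,s,a))/1000
    e=[b[1]-b[0],b[2]-b[1]]; e=max(e,key=np.linalg.norm); e=e*np.sign(e[1])
    return np.array(c)/1000,np.array(sorted(s)),np.arctan2(-e[0],e[1])  # yaw of long axis from +y
E
python3 - <<'E'
from h import *
a=vision.snapshot("top")
for n in("can","can_mid","can_rear","rest","crest"):
  for d in models.regions_of(n,"top"):
    if d["pixels"].sum()>50: print(n,round(d["score"],2),*[np.round(v,4) for v in rect(d["pixels"],0.026 if n=="can" else .031 if n!="rest" else .005)],d["pixels"].sum())
# rest outline from the picture
cv2.imwrite("pics/crop.png",cv2.resize(a[90:270,240:400,::-1],None,fx=3.3,fy=3.3,interpolation=cv2.INTER_CUBIC))
E
```

```text
can 0.97 [ 0.3294 -0.3101] [ 53.1663 177.7316] -0.2582 1527
can 0.9 [0.4482 0.1123] [ 52.1036 167.3688] 0.2276 1373
can 0.85 [ 0.8457 -0.1024] [ 55.5477 186.117 ] 1.0844 1353
can 0.67 [0.2518 0.2923] [ 56.2646 170.6478] 0.7414 1616
can_mid 0.75 [0.6822 0.0859] [ 52.5138 165.4045] 0.0328 1303
can_mid 0.22 [ 0.695  -0.1754] [55.0123 94.2164] 1.0023 630
can_rear 0.86 [0.7455 0.0903] [ 53.3355 166.6216] 0.0344 1344
can_rear 0.72 [0.6598 0.0851] [127.2197 282.9421] -1.562 3315
rest 0.81 [0.6657 0.0863] [128.0064 287.7697] -1.5487 3167
crest 0.73 [0.6587 0.0873] [128.0193 281.8239] -1.5487 3367
```

View pics/crop.png

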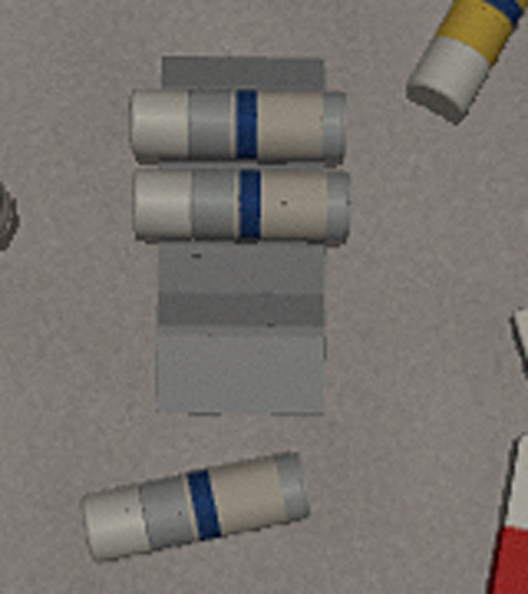

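Rest: origin about (0.616, 0.0845), yaw about 0.027. Can: centre (0.447, 0.112), yaw 0.228, about 32 mm off-centre. I'll push with both open fingertips, tilted so they touch below the can's middle, and square the can up before the ramp.

```bash
cat >> h.py <<'E'
O=np.array([.616,.0845]); YAW=.027; T=np.deg2rad(20)
def rest2w(x,y): return O+np.array([[np.cos(YAW),-np.sin(YAW)],[np.sin(YAW),np.cos(YAW)]])@[x,y]
def tool(yaw,t=T):
    z=np.array([np.sin(t),0,-np.cos(t)]);y=np.array([0,1,0]);x=np.cross(y,z)
    return R.from_euler("z",yaw).as_matrix()@np.c_[x,y,z]
def q(M): return R.from_matrix(M).as_quat(scalar_first=True)
def tcp(axis,M): return np.asarray(axis)-.019*M[:,2]+.034*M[:,0]
def st(): print("t",round(telemetry.current_t(),2),np.round(telemetry.current_ee_pos(),4),"F",np.round(telemetry.current_wrist_force(),1))
E
python3 - <<'E'
from h import *
gripper_to(.094)
c=np.array([.447,.112]); y0=.228; M=tool(y0)
b=c-.03*np.array([np.cos(y0),np.sin(y0)])
p=tcp([*b,.026],M)
r.move_to(p+[0,0,.13],q(M)); st()
print(r.move_l(p,vel=.12,guard=8)); st()
M2=tool(YAW)
print(r.move_l(tcp([*rest2w(-.118,.032),.026],M2),rot=q(M2),vel=.05,guard=12)); st()
a=vision.snapshot("top"); cv2.imwrite("pics/top2.png",cv2.resize(a[90:290,220:420,::-1],None,fx=2.8,fy=2.8))
E
```

```text
t 3.71 [0.3808 0.0968 0.1626] F [-0.1  0.1  0.4]
False
t 4.94 [0.3808 0.0966 0.0326] F [0.4 0.2 0.9]
False
t 6.69 [0.4586 0.1122 0.0322] F [-0.2 -0.7 -0.4]
```

View pics/top2.png

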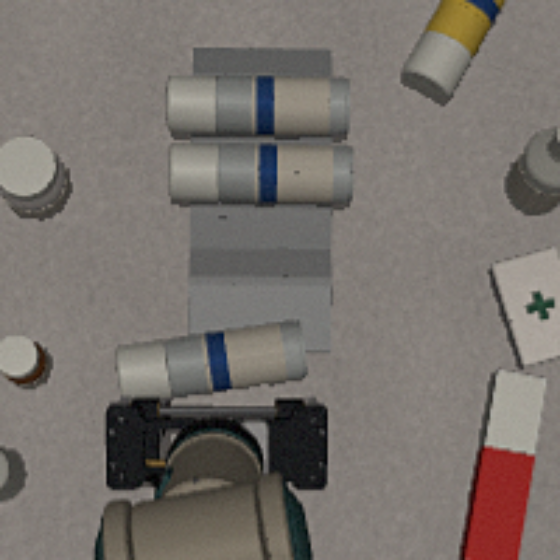

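The can rolled slightly ahead of the fingers. Its centre is near row 358, just at the lip, and it is still about 0.1 rad askew. Pushing on slowly, the ramp should press it back onto both fingertips.

```bash
python3 - <<'E'
from h import *
M=tool(YAW)
for x,z in((-.098,.026),(-.06,.0345)):
  print(r.move_l(tcp([*rest2w(x,.032),z],M),vel=.025,guard=12)); st()
a=vision.snapshot("top"); cv2.imwrite("pics/top3.png",cv2.resize(a[90:290,220:420,::-1],None,fx=2.8,fy=2.8))
E
```

```text
False
t 7.69 [0.4786 0.1128 0.0321] F [-0.9 -0.7 -0.8]
False
t 9.4 [0.5167 0.1138 0.0407] F [ 0.5 -0.  -0.1]
```

View pics/top3.png

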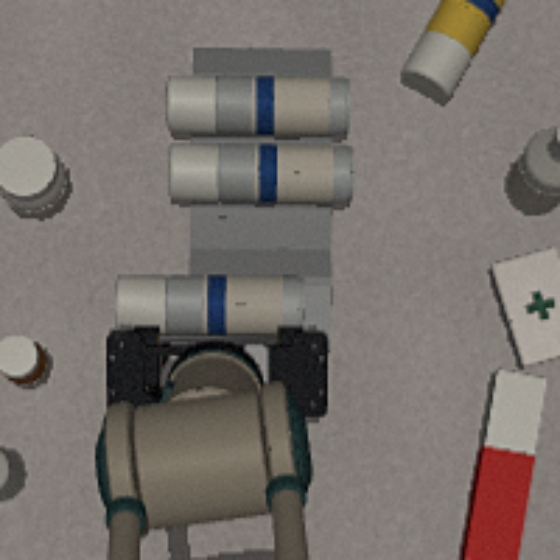

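The can is now square to the rest and on the ramp, with its centre near row 305. I'll push it over the crest and back off.

```bash
python3 - <<'E'
from h import *
M=tool(YAW)
for x,z,v in((-.041,.0385,.03),(-.022,.039,.02)):
  print(r.move_l(tcp([*rest2w(x,.032),z],M),vel=v,guard=12)); st()
r.hold(.5)
p=telemetry.current_ee_pos()
r.move_l(p+np.array([-.05,0,.02]),vel=.1)
r.move_l(p+np.array([-.10,0,.15]),vel=.2); r.hold(.3)
a=vision.snapshot("top"); cv2.imwrite("pics/top4.png",cv2.resize(a[90:290,220:420,::-1],None,fx=2.8,fy=2.8))
for n in("can","can_mid","can_rear","rest"):
  for d in models.regions_of(n,"top"):
    if d["pixels"].sum()>50: print(n,round(d["score"],2),*[np.round(v,4) for v in rect(d["pixels"],.005 if n=="rest" else .031)])
st()
E
```

```text
False
t 10.25 [0.5358 0.1143 0.0447] F [-0.3  0.   1.1]
False
t 11.35 [0.5545 0.1148 0.0452] F [-0.6 -0.1 -0.1]
can 0.96 [ 0.3291 -0.3085] [ 53.5596 176.9289] -0.2687
can 0.85 [0.6163 0.1278] [ 53.0078 165.7214] 0.0152
can 0.84 [0.248  0.2955] [ 55.6348 162.6785] 0.772
can 0.78 [ 0.8435 -0.1005] [ 52.9512 181.8377] 1.0882
can 0.26 [ 0.4199 -0.1348] [ 53.4426 172.5142] 1.3912
can_mid 0.62 [0.6822 0.0859] [ 52.5141 165.4383] 0.0328
can_mid 0.25 [0.6151 0.1283] [ 53.1647 167.2038] -0.0039
can_rear 0.86 [0.7442 0.0905] [ 55.9717 171.2501] 0.0341
can_rear 0.47 [0.6163 0.1271] [ 53.0065 168.9914] 0.0158
rest 0.87 [0.6649 0.0856] [129.4944 290.3611] -1.5587
rest 0.46 [ 0.7037 -0.1815] [57.5865 99.2239] 0.8999
t 13.94 [0.4547 0.1149 0.1951] F [-0.5  0.1 -0.5]
```

View pics/top4.png

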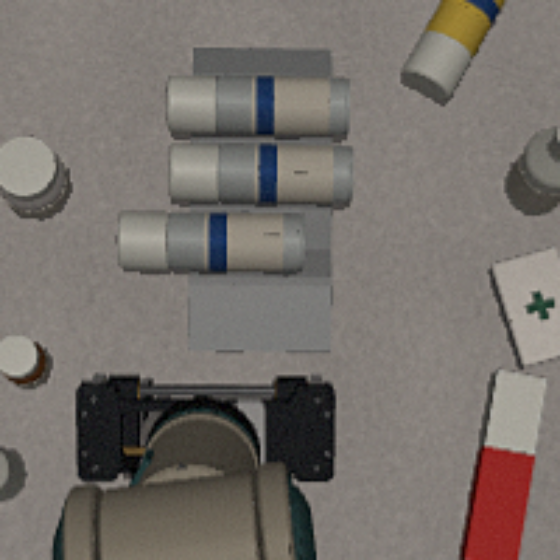

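The can has dropped into the front trough, at row 241, but sits about 43 mm too far to +y. I'll slide it lengthwise with the closed fingertips against its cap end, stop short, and re-measure.

```bash
python3 - <<'E'
from h import *
M=tool(YAW,0.)
gripper_to(0.)
P=lambda y,z:np.array([*rest2w(0,y),z])
r.move_to(P(.165,.2),q(M)); 
print(r.move_l(P(.165,.046),vel=.12,guard=8)); st()
print(r.move_l(P(.0825+.0125+.006,.046),vel=.035,guard=15)); st()
a=vision.snapshot("top"); cv2.imwrite("pics/top5.png",a[...,::-1])
for n in("can","rest"):
  for d in models.regions_of(n,"top"):
    c=rect(d["pixels"],.005 if n=="rest" else .031)
    if abs(c[0][1]-.1)<.06: print(n,round(d["score"],2),*[np.round(v,4) for v in c])
cv2.imwrite("pics/top5c.png",cv2.resize(a[100:225,250:370,::-1],None,fx=4.8,fy=4.8,interpolation=cv2.INTER_CUBIC))
E
```

```text
False
t 17.62 [0.6122 0.2496 0.0469] F [-0.2  0.1 -0.2]
False
t 19.6 [0.6133 0.1855 0.046 ] F [-0.8  0.1 -0.4]
can 0.67 [0.6183 0.0879] [ 54.2953 155.9236] 0.0313
rest 0.63 [0.6639 0.0834] [126.064  290.3377] -1.535
```

View pics/top5c.png

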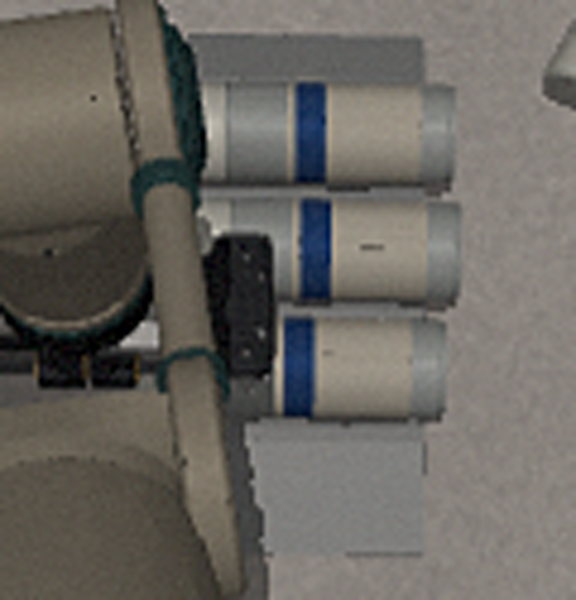

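The far end now sticks out about 10 mm (columns 424 to 444 in the crop), against the 17.5 mm wanted. I'll push 6 mm more, then retract and measure both ends.

```bash
python3 - <<'E'
from h import *
P=lambda y,z:np.array([*rest2w(0,y),z])
print(r.move_l(P(.0825+.0125,.046),vel=.02,guard=15)); st()
r.move_l(P(.15,.046),vel=.08); r.move_l(P(.19,.2),vel=.2)
p=telemetry.current_ee_pos(); r.move_l(p+np.array([-.22,.08,0]),vel=.25); r.hold(.3)
a=vision.snapshot("top"); cv2.imwrite("pics/top6.png",a[...,::-1])
for n in("can","rest"):
  for d in models.regions_of(n,"top"):
    c=rect(d["pixels"],.005 if n=="rest" else .031)
    if abs(c[0][1]-.1)<.06: print(n,round(d["score"],2),*[np.round(v,4) for v in c])
cv2.imwrite("pics/top6c.png",cv2.resize(a[100:225,250:370,::-1],None,fx=4.8,fy=4.8,interpolation=cv2.INTER_CUBIC)); st()
# edges: mean abs gradient along columns for bands: can row, ramp row
g=cv2.cvtColor(a,cv2.COLOR_RGB2GRAY).astype(float)
for nm,r0,r1 in(("can",170,184),("ramp",192,212),("mid",144,160)):
  m=g[r0:r1].mean(0); print(nm,[int(v) for v in m[268:352]])
E
```

```text
False
t 20.2 [0.6135 0.179  0.0459] F [-0.7  0.1 -0.2]
can 0.67 [0.6184 0.084 ] [ 54.3559 168.9391] 0.0314
rest 0.62 [0.6663 0.0863] [128.0923 289.3721] -1.5487
t 23.52 [0.3905 0.3536 0.1986] F [ 0.4 -0.3 -0.3]
can [125, 128, 127, 126, 126, 127, 125, 125, 126, 127, 127, 117, 144, 148, 148, 147, 148, 148, 148, 149, 149, 148, 149, 148, 149, 149, 150, 152, 141, 110, 119, 120, 120, 120, 119, 120, 120, 120, 120, 120, 120, 120, 144, 108, 46, 44, 46, 46, 47, 34, 119, 139, 137, 135, 135, 135, 136, 135, 135, 135, 135, 136, 135, 135, 136, 136, 135, 136, 136, 137, 129, 123, 124, 124, 124, 125, 115, 124, 127, 128, 125, 126, 127, 127]
ramp [125, 125, 125, 126, 127, 126, 126, 125, 126, 126, 127, 125, 125, 127, 125, 126, 125, 126, 129, 113, 122, 122, 123, 122, 122, 123, 122, 122, 122, 123, 122, 123, 122, 122, 123, 123, 122, 122, 123, 122, 123, 123, 122, 123, 122, 122, 123, 122, 122, 123, 122, 122, 123, 122, 123, 122, 123, 122, 122, 122, 122, 123, 122, 122, 122, 122, 122, 122, 123, 122, 114, 127, 127, 127, 127, 126, 126, 126, 127, 125, 126, 126, 126, 127]
mid [127, 127, 128, 126, 125, 124, 125, 125, 126, 127, 127, 127, 106, 138, 145, 144, 145, 145, 145, 145, 145, 146, 145, 145, 145, 145, 146, 146, 150, 132, 109, 115, 117, 117, 118, 117, 117, 118, 117, 118, 118, 118, 120, 143, 90, 42, 44, 45, 47, 42, 38, 142, 137, 133, 134, 133, 134, 130, 130, 129, 131, 129, 133, 133, 133, 134, 134, 133, 133, 134, 135, 121, 121, 121, 122, 122, 117, 110, 127, 129, 130, 129, 128, 130]
```

View pics/top6c.png

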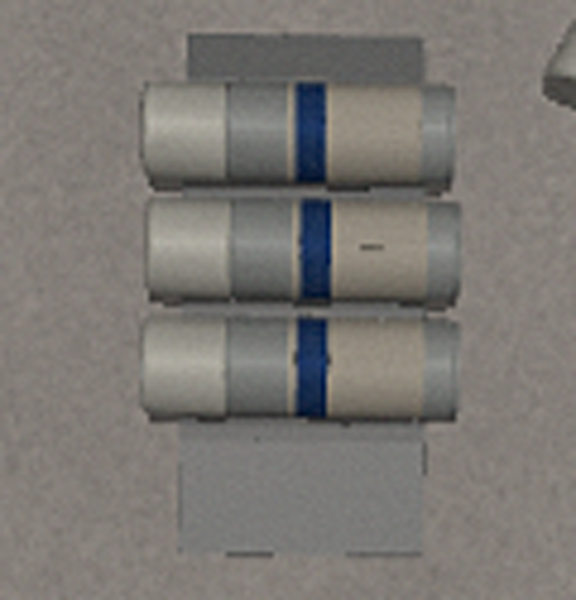

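```bash
python3 - <<'E'
from h import *
a=cv2.imread("pics/top6.png")
g=cv2.cvtColor(a,cv2.COLOR_BGR2GRAY).astype(float)
def edges(row,lo,hi,z):
    W=[]
    for l0 in (lo,hi):
        m=g[row-1:row+2,l0-4:l0+5].mean(0); d=abs(np.diff(m)); d[d<4]=0
        W.append((l0-4+.5+(np.arange(8)*d).sum()/d.sum()))
    w=world([[W[0],row],[W[1],row]],z)[:,:2]-O
    c,s=np.cos(YAW),np.sin(YAW)
    L=-s*w[:,0]+c*w[:,1]; print(row,np.round(W,2),"rest-y mm",np.round(L*1e3,1),"mid",round(L.mean()*1e3,2),"len",round((L[0]-L[1])*1e3,1))
print("can");[edges(k,279,344,.045) for k in(172,175,178,181)]
print("ramp");[edges(k,287,338,.007) for k in(198,202,206,210)]
print("rear");[edges(k,289,338,.010) for k in(110,112,114)]
E
```

```text
can
172 [279.4  345.34] rest-y mm [ 82.  -82.4] mid -0.16 len 164.4
175 [279.63 344.45] rest-y mm [ 81.4 -80.1] mid 0.65 len 161.5
178 [279.68 343.95] rest-y mm [ 81.2 -78.8] mid 1.18 len 159.9
181 [279.01 344.56] rest-y mm [ 82.7 -80.3] mid 1.23 len 163.0
ramp
198 [287.39 337.88] rest-y mm [ 63.4 -65.3] mid -0.92 len 128.7
202 [286.47 337.5 ] rest-y mm [ 65.6 -64.2] mid 0.7 len 129.9
206 [286.91 339.2 ] rest-y mm [ 64.4 -68.5] mid -2.05 len 132.9
210 [286.82 337.97] rest-y mm [ 64.5 -65.3] mid -0.41 len 129.8
rear
110 [288.27 337.64] rest-y mm [ 63.5 -65.7] mid -1.08 len 129.1
112 [288.29 338.24] rest-y mm [ 63.4 -67.2] mid -1.9 len 130.6
114 [288.29 338.05] rest-y mm [ 63.3 -66.7] mid -1.67 len 130.0
```

```bash
python3 -c "
from h import *
print(r.sign_off()); st()"
```

```text
the job is handed in; nothing more can be done
None
the job is handed in; nothing more can be done
```

The loose can was rolled over the lip and lies settled in the front trough, parallel to the other two cans and centred to about 1.5 mm by my image measurement; the job is handed in, with the robot's clock at about 24 s of the 51 s allowed.

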